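# Gauge a roller's end gap with forked leaves

### The arm

A 6-joint arm with a two-finger parallel gripper is mounted at the origin on the work surface. World frame = base frame: x ahead of the robot, y to its left, z up, the work surface at z = 0. Lengths are in mm, angles in rad, forces in N, time in s.
With the tool pointing down it reaches from about 325 to 875 mm from the base axis. Payload 4.4 kg.
Tool frame: the origin (TCP) lies midway between the tips of the shut fingers; the grasp point (between the pads) lies 19 mm behind it; z points along the fingers, y is the line along which they close (so a half turn about z gives the same grasp; the last joint's range is limited). The gripper opens to 85 mm and grips with 20 to 120 N. Pads are 22 mm wide; open, the fingers measure 114 mm over their backs; the gripper's body (76 mm by 85 mm) begins 54 mm behind the grasp point. The pads swing forward as they close: fully open they stand 13 mm farther back than shut.
Start: joints at [1.052, 0.207, 1.542, -0, 1.393, -0.15], TCP at [207.295, 536.336, 231.282] pointing down, gripper open.
Joint ranges: [-2.73, 2.73], [-0.86, 2.22], [0.23, 2.46], [-1.11, 4.25], [0.08, 2.63], [-2.82, 2.82]. Speed limits (rad/s): [2.79, 2.79, 3.14, 3.14, 3.14, 3.14].

### API

Orientations are given as a unit quaternion [x, y, z, w].
In Python, from bench import env gives the robot as it stands.
- The arm moves only by the tool carry_out, never from a script. Its argument "motion" is a list of rows, each an object with "travel": the shift along the tool's x, y, z as a fraction of full scale, a list of three; "spin": the turn about the tool's z as a fraction of full scale; "grip": the opening, from -1 (shut) to 1 (fully open). A call has 1 to 20 rows; each row shifts and turns the commanded pose from where the row before left it, along the tool's axes as they then stand; what a row does not reach is not made up. Full scale, the value 1, is 4 cm for a shift and 0.12 rad for a turn. A row lasts 1/12 s, in which the tool goes at most 41.7 mm and 7.16 degrees, less where a joint would pass 70% of its speed; a pose out of reach is approached as far as the arm can. A call with a number of a shift or a turn outside -1 to 1 is refused whole. A call with a gripper value outside its range is refused whole. The fingers move at their own pace and stop on an object; "newtons" is the grip in N (left out, the last holds). Time passes only in rows, so rows that do not move let the fingers close. It gives the time, the measured TCP pose, the force, the opening and the grip force at its end, in the units of the state.
- env.get_obs(): the state, without advancing time (a new reading comes with each control period).
- env.read_camera(name): name is "side" or "top"; returns a dict with "image" (480x640x3 uint8, red, green, blue), "K" (3x3 intrinsics, pixels), "D" ([k1, k2, p1, p2, k3] as OpenCV has them; the pictures are not rectified), "eye" and "orientation" of the camera in the world. Camera axes: x right, y down, z forward; pixel columns grow to the right and rows downward; lengths in mm; the calibration is good to about 2 mm. A picture is of the moment at which its call begins. There is no depth.
- env.finish_job(): hands the job in; it is judged then, once.
The state is a dict: "time": time; "qpos": joint angles; "joint_vel": joint speeds; "joint_efforts": joint torques, N m; "tcp_pos": TCP position; "eef_rot": TCP orientation; "contact_force": force on the tool from outside, world axes, zero at the start; "moment": the same for the moment, N m; "grip_width": finger opening in mm; "gripper_force": force on a finger pad.
Only numpy, scipy, OpenCV 4.12 (cv2) and the standard library are available. Lean on these libraries where they do the work, as an engineer would, in place of code of your own. Each camera call takes 0.05 s, during which the arm holds its last target. There are 200 camera calls.

### The job

Find the narrow gap between the roller's end and the side frame of the reel stand: slide the forked gauge leaves down into it over the axle one at a time, thinnest first and without skipping one, until one binds, that is, drags because it has to push the sprung roller back. Leave that first binding leaf in the gap, fully home on the axle and let go, with all the other leaves hanging in the gauge block; never force a leaf, and leave everything else on the bench alone.

Things in the scene. Friction and masses are not known exactly. Their poses are not given: they have to be found in the camera images.
- frame: Half-built cable-reel stand, fixed: two upright black plastic side frames 260 long (x), 18 thick, tops 124 above the bench, on red feet, joined by two low tubes. Origin on the bench below the gap; y = 0 is the flat inner face of the +y frame (its plate spans y 0 to +18, solid for x -35 to 35); roller and other frame (inner face y = -200) lie to -y. x along the frames, y along the roller, z up.
- gap_mouth (a point): Top edge of the +y frame's inner face, above the axle: 124 above the bench, x = y = 0 of the stand, same axes. Below it the unknown gap runs from this face (y = 0) to the flat ring on the roller's near end cap (y = -gap), gap between 2 and 12. A leaf can be laid against this face above the roller (roller top 19 below this point), then slid down into the gap.
- roller (a point): Middle of the roller: aluminium, grey end caps, 60 in diameter, 165 long, axis along the stand's y, 75 above the bench (given where it hangs nominally, so not for measuring the gap). The cap's flat ring reaches 21 from the axis; outside it a steep bevel, 9 radial by 5.2 axial, leads in from above.
- roller_top (a point): Top of the roller, 105 above the bench. The roller is sprung towards the +y frame and rests on a clip: a leaf thicker than the gap must push it back, 5 N to start and 3 N per mm more; a thinner leaf feels nothing. Friction there is low (0.25): pushing a binding leaf down takes about 1.2 times the spring force on the bevel, half of it after.
- axle: Fixed steel axle of the roller, 12 in diameter. Origin: highest point of the axle at the +y frame's inner face, 81 above the bench, x = y = 0 of the stand; same axes. A leaf is fully home when its fork's root sits on the axle (leaf origin 50 above this point), its blade between frame and roller.
- rack: Wooden gauge block, fixed, 68 (x) by 246 (y) by 76 high, with five slots in a row at y = -92, -46, 0, 46, 92, each 44 (x) by 16 (y), open to the bench. Origin at the centre of its underside. Each slot holds one leaf hanging by its collar on the block's top (leaf origin 76 above the rack's), the leaves in any order, their axes along the rack's.
- leaf4: Gauge leaf 4 thick, 108 g: steel blade 36 wide (x), 4 thick (y), reaching 68 below a black collar 54 x 30 x 6; its lowest 18 are two prongs, slot 17 wide between, fork root 50 below the collar. Black grip on the collar, 18 wide (x; wider on thicker leaves), 16 thick, from 6 to 42 above the origin: pinch it across x. Origin: centre of the collar's underside, z up.
- leaf6: Gauge leaf 6 thick, 132 g: steel blade 36 wide (x), 6 thick (y), reaching 68 below a black collar 54 x 30 x 6; its lowest 18 are two prongs, slot 17 wide between, fork root 50 below the collar. Black grip on the collar, 24 wide (x; wider on thicker leaves), 16 thick, from 6 to 42 above the origin: pinch it across x. Origin: centre of the collar's underside, z up.
- leaf8: Gauge leaf 8 thick, 156 g: steel blade 36 wide (x), 8 thick (y), reaching 68 below a black collar 54 x 30 x 6; its lowest 18 are two prongs, slot 17 wide between, fork root 50 below the collar. Black grip on the collar, 30 wide (x; wider on thicker leaves), 16 thick, from 6 to 42 above the origin: pinch it across x. Origin: centre of the collar's underside, z up.
- leaf10: Gauge leaf 10 thick, 180 g: steel blade 36 wide (x), 10 thick (y), reaching 68 below a black collar 54 x 30 x 6; its lowest 18 are two prongs, slot 17 wide between, fork root 50 below the collar. Black grip on the collar, 36 wide (x; wider on thicker leaves), 16 thick, from 6 to 42 above the origin: pinch it across x. Origin: centre of the collar's underside, z up.
- leaf12: Gauge leaf 12 thick, 204 g: steel blade 36 wide (x), 12 thick (y), reaching 68 below a black collar 54 x 30 x 6; its lowest 18 are two prongs, slot 17 wide between, fork root 50 below the collar. Black grip on the collar, 42 wide (x; wider on thicker leaves), 16 thick, from 6 to 42 above the origin: pinch it across x. Origin: centre of the collar's underside, z up.
- driver: Screwdriver lying on the bench: a bystander, to be left alone.
- wrench: Open-ended wrench lying on the bench: a bystander, to be left alone.
- knob_a: Red clamp knob, 36 across, 40 high, on a steel washer: a bystander, to be left alone.
- knob_b: Another red clamp knob, 36 across, 40 high: a bystander, to be left alone.
- saddle: Red plastic tube saddle, 50 x 30, 28 high: a bystander, to be left alone.
- offcut: Offcut of aluminium tube, 22 across, 160 long: a bystander, to be left alone.
There are look-alikes about, which are no part of the job. What is shaped like the leaf6 but green is not meant.

How it is judged (in metres and radians):
On the way, in this order (a step that is already met when the one before it is completed fails the run):
1. the 4 mm leaf has been slid down into the gap, its prongs at least 8 mm past the bevel (z of leaf4 in the frame of frame below 0.156 m and x of leaf4 in the frame of frame between -0.012 and 0.012 m and y of leaf4 in the frame of frame between -0.022 and 0 m), for 0.1 s.
2. then either the 4 mm leaf has been left there, home and gripped, or the 6 mm leaf has been slid down into the gap likewise (((z of leaf4 in the frame of frame below 0.135 m and x of leaf4 in the frame of frame between -0.006 and 0.006 m and y of leaf4 in the frame of frame between -0.022 and 0 m and angle between leaf4's own z axis and vertical below 0.12 rad and contact force between leaf4 and frame between 3.5 and 11.8 N and contact force between leaf4 and the fingers below 0.1 N and linear speed of leaf4 below 0.01 m/s) or (z of leaf6 in the frame of frame below 0.156 m and x of leaf6 in the frame of frame between -0.012 and 0.012 m and y of leaf6 in the frame of frame between -0.022 and 0 m))), for 0.1 s.
At the end, for the whole second after the job is handed in: One leaf in the gap, fork root within 4 mm of the axle's top, 6 mm of its middle, 0.12 rad of upright, at rest, let go, pressed on the frame with 3.5 to 11.8 N (first binding leaf: 5 to 11 N; a loose one: about 0). The other four hang upright in the block, collars on its top (((z of leaf4 in the frame of frame below 0.135 m and x of leaf4 in the frame of frame between -0.006 and 0.006 m and y of leaf4 in the frame of frame between -0.022 and 0 m and angle between leaf4's own z axis and vertical below 0.12 rad and contact force between leaf4 and frame between 3.5 and 11.8 N and contact force between leaf4 and the fingers below 0.1 N and linear speed of leaf4 below 0.01 m/s) or (z of leaf6 in the frame of frame below 0.135 m and x of leaf6 in the frame of frame between -0.006 and 0.006 m and y of leaf6 in the frame of frame between -0.022 and 0 m and angle between leaf6's own z axis and vertical below 0.12 rad and contact force between leaf6 and frame between 3.5 and 11.8 N and contact force between leaf6 and the fingers below 0.1 N and linear speed of leaf6 below 0.01 m/s) or (z of leaf8 in the frame of frame below 0.135 m and x of leaf8 in the frame of frame between -0.006 and 0.006 m and y of leaf8 in the frame of frame between -0.022 and 0 m and angle between leaf8's own z axis and vertical below 0.12 rad and contact force between leaf8 and frame between 3.5 and 11.8 N and contact force between leaf8 and the fingers below 0.1 N and linear speed of leaf8 below 0.01 m/s) or (z of leaf10 in the frame of frame below 0.135 m and x of leaf10 in the frame of frame between -0.006 and 0.006 m and y of leaf10 in the frame of frame between -0.022 and 0 m and angle between leaf10's own z axis and vertical below 0.12 rad and contact force between leaf10 and frame between 3.5 and 11.8 N and contact force between leaf10 and the fingers below 0.1 N and linear speed of leaf10 below 0.01 m/s) or (z of leaf12 in the frame of frame below 0.135 m and x of leaf12 in the frame of frame between -0.006 and 0.006 m and y of leaf12 in the frame of frame between -0.022 and 0 m and angle between leaf12's own z axis and vertical below 0.12 rad and contact force between leaf12 and frame between 3.5 and 11.8 N and contact force between leaf12 and the fingers below 0.1 N and linear speed of leaf12 below 0.01 m/s)) and ((z of leaf4 in the frame of rack between 0.072 and 0.081 m and x of leaf4 in the frame of rack between -0.008 and 0.008 m and y of leaf4 in the frame of rack between -0.105 and 0.105 m and angle between leaf4's own z axis and vertical below 0.1 rad and linear speed of leaf4 below 0.01 m/s) or (z of leaf4 in the frame of frame below 0.156 m and x of leaf4 in the frame of frame between -0.012 and 0.012 m and y of leaf4 in the frame of frame between -0.022 and 0 m)) and ((z of leaf6 in the frame of rack between 0.072 and 0.081 m and x of leaf6 in the frame of rack between -0.008 and 0.008 m and y of leaf6 in the frame of rack between -0.105 and 0.105 m and angle between leaf6's own z axis and vertical below 0.1 rad and linear speed of leaf6 below 0.01 m/s) or (z of leaf6 in the frame of frame below 0.156 m and x of leaf6 in the frame of frame between -0.012 and 0.012 m and y of leaf6 in the frame of frame between -0.022 and 0 m)) and ((z of leaf8 in the frame of rack between 0.072 and 0.081 m and x of leaf8 in the frame of rack between -0.008 and 0.008 m and y of leaf8 in the frame of rack between -0.105 and 0.105 m and angle between leaf8's own z axis and vertical below 0.1 rad and linear speed of leaf8 below 0.01 m/s) or (z of leaf8 in the frame of frame below 0.156 m and x of leaf8 in the frame of frame between -0.012 and 0.012 m and y of leaf8 in the frame of frame between -0.022 and 0 m)) and ((z of leaf10 in the frame of rack between 0.072 and 0.081 m and x of leaf10 in the frame of rack between -0.008 and 0.008 m and y of leaf10 in the frame of rack between -0.105 and 0.105 m and angle between leaf10's own z axis and vertical below 0.1 rad and linear speed of leaf10 below 0.01 m/s) or (z of leaf10 in the frame of frame below 0.156 m and x of leaf10 in the frame of frame between -0.012 and 0.012 m and y of leaf10 in the frame of frame between -0.022 and 0 m)) and ((z of leaf12 in the frame of rack between 0.072 and 0.081 m and x of leaf12 in the frame of rack between -0.008 and 0.008 m and y of leaf12 in the frame of rack between -0.105 and 0.105 m and angle between leaf12's own z axis and vertical below 0.1 rad and linear speed of leaf12 below 0.01 m/s) or (z of leaf12 in the frame of frame below 0.156 m and x of leaf12 in the frame of frame between -0.012 and 0.012 m and y of leaf12 in the frame of frame between -0.022 and 0 m))); the robot touches nothing.
It fails at once if a leaf is forced: more than 20 N against the frame, or more than 30 N down on the axle (contact force between any of leaf4, leaf6, leaf8, leaf10, leaf12 and frame above 20 N or contact force between any of leaf4, leaf6, leaf8, leaf10, leaf12 and axle above 30 N).
It fails at once if a bystander on the bench is shifted by more than 25 mm (distance of any of driver, wrench, knob_a, knob_b, saddle, offcut from where it was at the start of the episode above 0.025 m).
It also fails if it takes over 72 s, if anything falls off the work surface, if the arm or the gripper's body presses on something with over 40 N, if the wrist force passes 120 N, or if a joint passes its speed limit or range.

## Working session

There is one attempt and no reset: what is moved stays moved. The work goes in short steps, Python scripts to look and compute and a tool call to move; the robot and the scene stay as the last step left them, time stands still between calls to the robot, and variables do not carry over. Pictures are saved under pics/ and viewed, at most 10 in all, crops included, and the job is handed in when it is done.

Besides the shell and the picture viewer there is one more tool, called as a command line: name --argument value ..., lists and objects as JSON in quotes. carry_out: Moves the arm, as the interface text tells. Its arguments: {"type":"object","properties":{"motion":{"type":"array","items":{"type":"object","properties":{"travel":{"type":"array","items":{"type":"number","minimum":-1,"maximum":1}},"spin":{"type":"number","minimum":-1,"maximum":1},"grip":{"type":"number"}}}},"newtons":{"type":"number"}},"required":["motion"]}

```bash
mkdir -p pics; ls; python3 - <<'E'
from bench import env
import cv2
for n in("side","top"):
    c=env.read_camera(n);cv2.imwrite(f"pics/{n}0.png",c["image"][:,:,::-1]);print(n,c["K"],c["D"],c["eye"],c["orientation"])
print(env.get_obs())
E
```

```text
pics
side [[481.51026647   0.         319.40042496]
 [  0.         481.51026647 237.5070871 ]
 [  0.           0.           1.        ]] [-0.0409015  0.         0.         0.         0.       ] [186.91575108 518.36201295 903.48262823] [-0.29306138  0.8907682  -0.33307789  0.09851989]
top [[615.69980214   0.         329.46121149]
 [  0.         615.69980214 239.65495557]
 [  0.           0.           1.        ]] [0.06915998 0.         0.         0.         0.        ] [ 282.01788015   -6.31531523 1481.21352656] [-0.69395832  0.71266905 -0.07310371  0.07197588]
{'time': 0.1, 'qpos': array([ 1.05151060e+00,  2.07363035e-01,  1.54282217e+00,  1.05896067e-05,
        1.39349167e+00, -1.50506428e-01]), 'joint_vel': array([ 0.00089385, -0.00124647, -0.00406528,  0.00011917, -0.0005709 ,
        0.00146349]), 'joint_efforts': array([-2.41567241e-04, -3.84091330e+01, -2.92546695e+01, -2.39327674e-04,
        4.83942058e-03,  9.62609960e-06]), 'tcp_pos': array([206.94184231, 535.73673755, 230.22057318]), 'eef_rot': array([ 1.83347387e-01,  9.83047634e-01, -9.82505968e-04, -3.47433935e-04]), 'contact_force': array([ 0.1706229 , -0.62898468, -0.25866783]), 'moment': array([ 0.02896271, -0.01095809, -0.04712578]), 'gripper_force': 0.0, 'grip_width': 85.78464436966341}
```

View pics/side0.png

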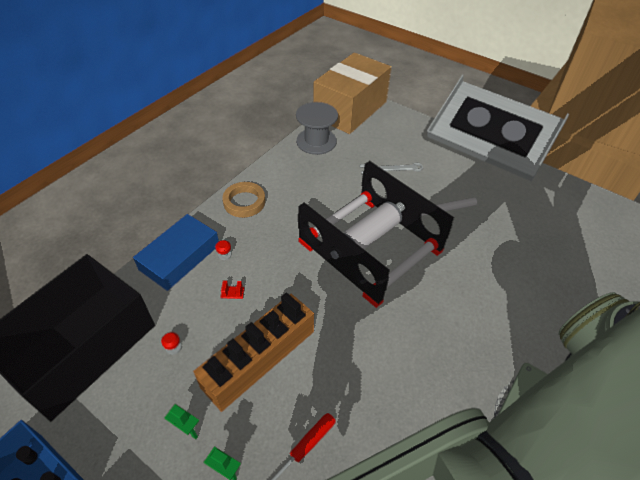

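View pics/top0.png

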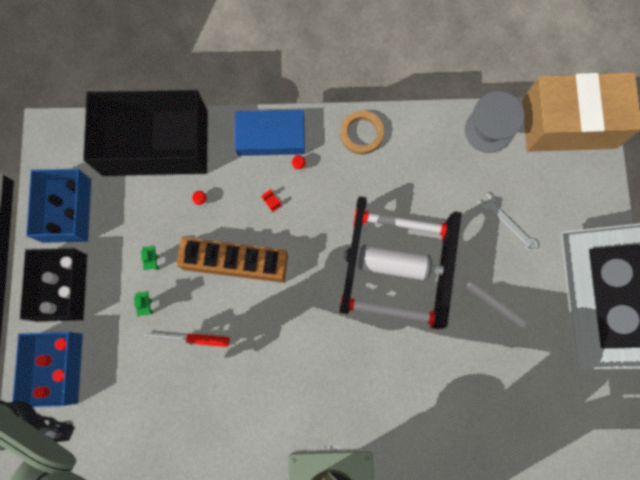

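Side view: stand around (375,235), gauge block with five black grips (215,370)–(290,305), green decoys at (180,420) and (222,462). Top view: block (180–287, 238–280), +y frame is the left plate near x≈353, and its inner face is the plate's right edge. I'll zoom in on these next.

```bash
python3 - <<'E'
import cv2,numpy as np
t=cv2.imread("pics/top0.png");s=cv2.imread("pics/side0.png")
a=cv2.resize(t[190:340,335:470],None,fx=3,fy=3,interpolation=cv2.INTER_CUBIC)[:, :400]
b=cv2.resize(t[230:290,170:300],(400,184),interpolation=cv2.INTER_CUBIC)
c=cv2.resize(s[285:415,190:320],(400,400),interpolation=cv2.INTER_CUBIC)
W=np.zeros((600,800,3),np.uint8);W[:450,:400]=a;W[:184,400:]=b;W[190:590,400:]=c
cv2.imwrite("pics/z1.png",W)
E
cat > h.py <<'E'
import numpy as np,cv2
from scipy.spatial.transform import Rotation as R
from bench import env
def ray(c,px):
    px=np.asarray(px,float).reshape(-1,1,2)
    u=cv2.undistortPoints(px,c["K"],np.array(c["D"])).reshape(-1,2)
    return R.from_quat(c["orientation"]).apply(np.c_[u,np.ones(len(u))])
def onz(c,px,z):
    d=ray(c,px);e=np.array(c["eye"]);return e+d*((z-e[2])/d[:,2])[:,None]
def proj(c,P):
    r=R.from_quat(c["orientation"]).inv()
    q=r.apply(np.atleast_2d(P)-c["eye"])
    return cv2.projectPoints(q.reshape(-1,1,3),np.zeros(3),np.zeros(3),c["K"],np.array(c["D"]))[0].reshape(-1,2)
E
```

```text
(no output)
```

View pics/z1.png

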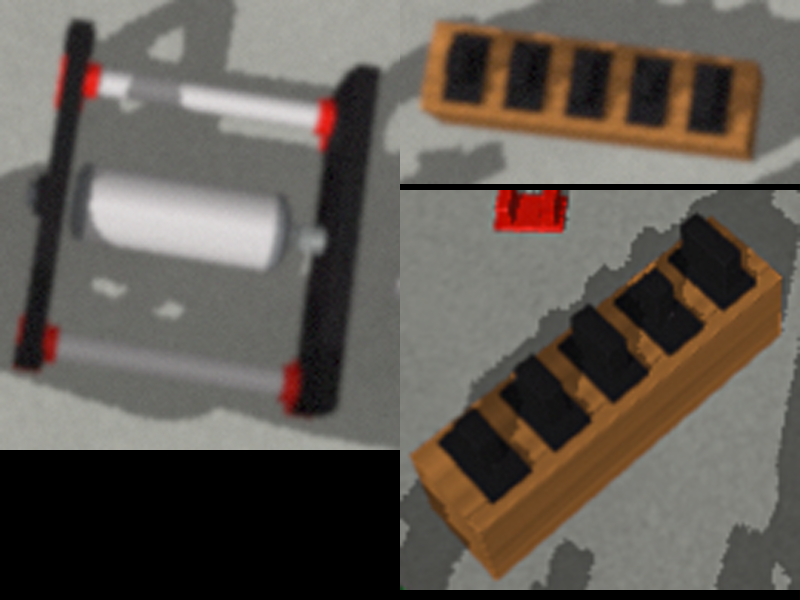

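Enlarged views: the block's top corners and grips are clear, and the inner edge of the left plate runs from (95,25) to (45,365) in the crop. The grips need more contrast before I can tell their widths apart.

```bash
python3 - <<'E'
from h import *
S=env.read_camera("side");T=env.read_camera("top")
import pickle;pickle.dump((S,T),open("c0.pkl","wb"))
f=lambda x,y,ox,oy:(ox+(x-400)/3.077,oy+y/3.077)
sp=[f(411,457-190,190,285),f(705,25,190,285),f(780,90,190,285),f(497,325,190,285)]
tp=[f(435,20,170,230),f(762,62,170,230)]
np.set_printoptions(precision=1,suppress=True)
print("rack side",onz(S,sp,76)[:,:2].tolist());print("rack top",onz(T,tp,76)[:,:2].tolist())
# dark blobs in rack, top view
g=T["image"].max(2).astype(int)
m=((g<60)*255).astype(np.uint8);roi=np.zeros_like(m);roi[236:284,176:290]=m[236:284,176:290]
n,l,st,ce=cv2.connectedComponentsWithStats(roi)
for i in range(1,n):
    if st[i,4]>40: print(ce[i],st[i],onz(T,ce[i],82)[0,:2])
# inner face edge of left plate, rows: subpixel dark->light crossing
gs=cv2.cvtColor(T["image"],cv2.COLOR_RGB2GRAY).astype(float)
pts=[]
for v in range(204,310):
    x0=int(358-(v-197)*0.115)
    row=gs[v,x0-8:x0+14]; k=np.argmin(row[:14]); 
    e=np.diff(row[k:]); j=np.argmax(e[:8])
    if e[j]<12: continue
    lo,hi=row[k],row[k+min(j+3,len(row)-k-1)]; th=(lo+hi)/2
    q=k+np.argmax(row[k:]>th); u=q-1+(th-row[q-1])/(row[q]-row[q-1]); pts.append((x0-8+u,v))
P=onz(T,pts,124)[:,:2]
k=np.ones(len(P),bool)
for _ in range(5):
    a=np.polyfit(P[k,0],P[k,1],1);r=P[:,1]-np.polyval(a,P[:,0]);k=abs(r)<max(1,2*r[k].std())
print("inner edge y=a x+b",a,k.sum(),len(P),r[k].std(),P[k,0].min(),P[k,0].max())
# enhanced crop
c=cv2.resize(S["image"][285:415,190:320][:,:,::-1],(600,600),interpolation=cv2.INTER_CUBIC)
cv2.imwrite("pics/z2.png",np.clip(c.astype(float)*3.5-30,0,255).astype(np.uint8))
E
```

```text
rack side [[584.9623916015961, 333.8832241437387], [552.3769279003677, 93.75177035276653], [482.1439548284811, 104.35628207347844], [519.3604320704391, 329.5919732034064]]
rack top [[591.6113328471322, 331.53116113484265], [552.6252394611895, 85.2498439770523]]
[191.5 251.7] [185 241  15  22 245] [553.7 306.1]
[211.2 254.2] [205 244  14  22 247] [546.7 260.9]
[231.1 256.5] [225 246  14  22 247] [540.1 215.1]
[250.7 259.1] [244 248  14  23 247] [532.8 170.2]
[270.5 261.6] [264 251  14  22 242] [525.8 124.6]
inner edge y=a x+b [-0.2 31.4] 84 106 0.5123093671977051 421.29481847256 633.9907457154711
```

View pics/z2.png

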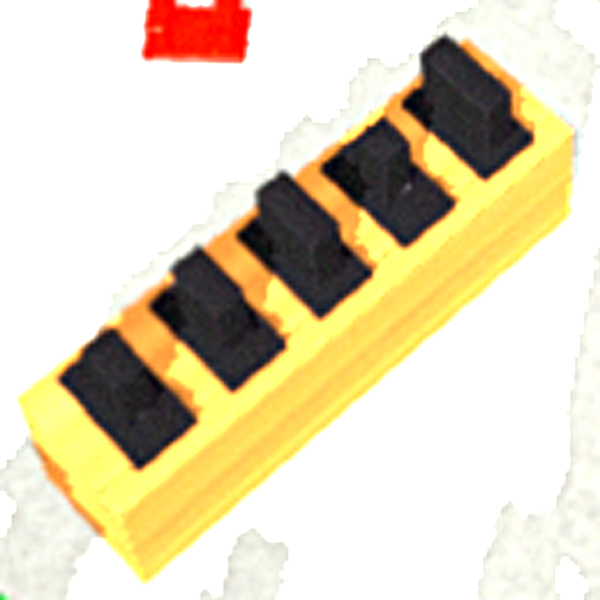

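The enhanced crop gives grip widths that read, from the +y end (bottom left): 6, 8, 10, 4, 12. So leaf4 sits in slot 4, with its grip top at about (397,138). I'll turn the tool to line up with the block first.

carry_out --motion '[{"spin": 1,"grip": 1},{"spin": 1},{"spin": 1},{"spin": 1},{"spin": 1},{"spin": 1},{"spin": 1},{"spin": 1},{"spin": 1},{"spin": 1},{"spin": 1},{"spin": 0.3},{}]'

```text
validation failed for argument at $.mo...
```

```bash
cat >> h.py <<'E'
def yaw(o):
    y=R.from_quat(o["eef_rot"]).as_matrix()[:,1];return np.arctan2(y[1],y[0])
def go(t,ps=None):
    "shift left to target t in tool axes (cm/4 units)"
    o=env.get_obs();M=R.from_quat(o["eef_rot"]).as_matrix()
    d=M.T@(np.array(t)-o["tcp_pos"]);print("tcp",o["tcp_pos"].round(1),"yaw",round(yaw(o),4),"units",(d/40).round(3),"F",o["contact_force"].round(1),"w",round(o["grip_width"],1),"t",round(o["time"],1))
E
python3 - <<'E'
from h import *
import pickle;S,T=pickle.load(open("c0.pkl","rb"))
go([530,169,180])
np.set_printoptions(precision=4,suppress=True)
gs=cv2.cvtColor(T["image"],cv2.COLOR_RGB2GRAY).astype(float)
pts=[]
for v in range(204,310):
    x0=int(358-(v-197)*0.115)
    row=gs[v,x0-8:x0+14]; k=np.argmin(row[:14]); 
    e=np.diff(row[k:]); j=np.argmax(e[:8])
    if e[j]<12: continue
    lo,hi=row[k],row[k+min(j+3,len(row)-k-1)]; th=(lo+hi)/2
    q=k+np.argmax(row[k:]>th); u=q-1+(th-row[q-1])/(row[q]-row[q-1]); pts.append((x0-8+u,v))
P=onz(T,pts,124)[:,:2]
k=np.ones(len(P),bool)
for _ in range(5):
    a=np.polyfit(P[k,0],P[k,1],1);r=P[:,1]-np.polyval(a,P[:,0]);k=abs(r)<max(1,2*r[k].std())
print("edge",a,np.arctan(a[0]))
cap=[(362.2,257.2),(426.7,267.7),(347.7,255)]
print("axis pts",onz(T,cap,75)[:,:2])
# roller silhouettes along columns in top
for u in range(370,425,8):
    c=gs[240:290,u-1:u+2].mean(1);d=np.diff(c)
    print(u,240.5+np.argmax(d),240.5+np.argmin(d),end="; ")
# side crop of stand
c=cv2.resize(S["image"][150:310,290:460][:,:,::-1],None,fx=4,fy=4,interpolation=cv2.INTER_CUBIC)[:600,:800]
cv2.imwrite("pics/z3.png",np.clip(c.astype(float)*1.8,0,255).astype(np.uint8))
E
```

```text
tcp [207.  535.9 230.5] yaw 1.2019 units [-10.838  -5.643   1.269] F [-0.5 -0.6  0.2] w 85.9 t 0.2
edge [-0.1955 31.3585] -0.19307189974134534
axis pts [[ 531.5612  -87.272 ]
 [ 503.0847 -234.9372]
 [ 537.6337  -53.841 ]]
370 282.5 269.5; 378 247.5 271.5; 386 248.5 273.5; 394 251.5 274.5; 402 252.5 276.5; 410 253.5 277.5; 418 254.5 278.5;
```

View pics/z3.png

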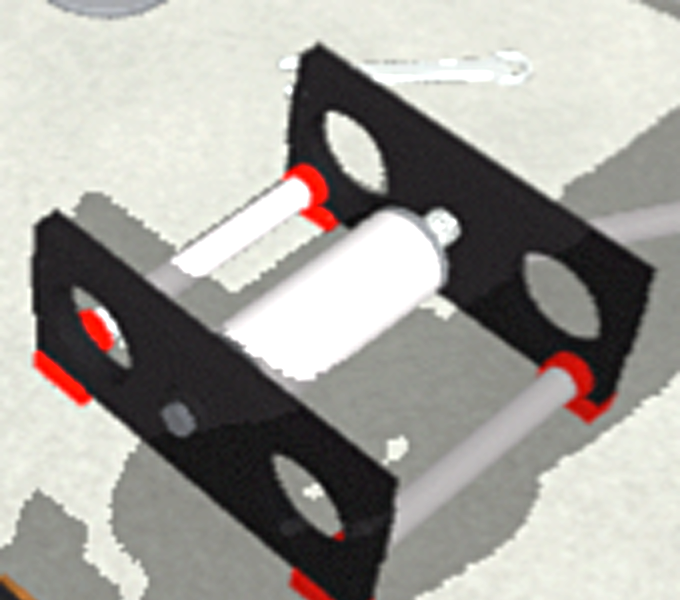

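Side crop: +y frame's top edge runs (55,212)–(395,480), axle end at (180,418), roller behind the edge. The move was refused, probably because each row needs every field.

carry_out --motion '[{"travel": [0,0,0],"spin": 1,"grip": 1},{"travel": [0,0,0],"spin": 1,"grip": 1},{"travel": [0,0,0],"spin": 1,"grip": 1},{"travel": [0,0,0],"spin": 1,"grip": 1},{"travel": [0,0,0],"spin": 1,"grip": 1},{"travel": [0,0,0],"spin": 1,"grip": 1},{"travel": [0,0,0],"spin": 1,"grip": 1},{"travel": [0,0,0],"spin": 1,"grip": 1},{"travel": [0,0,0],"spin": 1,"grip": 1},{"travel": [0,0,0],"spin": 1,"grip": 1},{"travel": [0,0,0],"spin": 1,"grip": 1},{"travel": [0,0,0],"spin": 0.3,"grip": 1},{"travel": [0,0,0],"spin": 0,"grip": 1}]'

```text
time: 1.28
tcp_pos: [207.2, 536.2, 231.0]
eef_rot: [0.76, 0.65, -0.0, 0.0]
contact_force: [-0.4, 0.2, -0.3]
grip_width: 85.3
gripper_force: 0.0
```

```bash
python3 - <<'E'
from h import *
import pickle;S,T=pickle.load(open("c0.pkl","rb"))
go([530,169,180])
np.set_printoptions(precision=1,suppress=True)
P=onz(T,[(378,259.5),(386,261),(394,263),(402,264.5),(410,265.5),(418,266.5)],75)[:,:2]
print(P.tolist());a=np.polyfit(P[:,1],P[:,0],1);print("axis x=",a)
# intersect with y=-0.1955x+31.36
y=0
for _ in range(50): y=-0.1955*np.polyval(a,y)+31.36
print("mouth top cam",np.polyval(a,y),y)
C=onz(S,[(303.8,203),(388.8,270)],124)[:,:2];print("side corners",C,C.mean(0),np.linalg.norm(C[0]-C[1]))
B=onz(S,[(335,254.5)],75);print("bolt side",B)
E
```

```text
tcp [207.2 536.2 231. ] yaw -0.1544 units [-7.828  9.387  1.277] F [-0.4  0.2 -0.3] w 85.3 t 1.3
[[525.189534463978, -123.63075132140553], [521.1836775285364, -141.97065370759145], [516.0139279489778, -160.22535985946286], [512.0235645216965, -178.5038791111635], [509.2081859378135, -196.81442228247582], [506.3976552645049, -215.09908348829288]]
axis x= [  0.2 550.4]
mouth top cam 535.1044055619843 -73.25291128736794
side corners [[656.9 -94.2]
 [404.4 -46.4]] [530.7 -70.3] 256.921439912106
bolt side [[535.3 -47.3  75. ]]
```

carry_out --motion '[{"travel": [-0.6,0.72,0.08],"spin": 0,"grip": 1},{"travel": [-0.6,0.72,0.08],"spin": 0,"grip": 1},{"travel": [-0.6,0.72,0.08],"spin": 0,"grip": 1},{"travel": [-0.6,0.72,0.08],"spin": 0,"grip": 1},{"travel": [-0.6,0.72,0.08],"spin": 0,"grip": 1},{"travel": [-0.6,0.72,0.08],"spin": 0,"grip": 1},{"travel": [-0.6,0.72,0.08],"spin": 0,"grip": 1},{"travel": [-0.6,0.72,0.08],"spin": 0,"grip": 1},{"travel": [-0.6,0.72,0.08],"spin": 0,"grip": 1},{"travel": [-0.6,0.72,0.08],"spin": 0,"grip": 1},{"travel": [-0.6,0.72,0.08],"spin": 0,"grip": 1},{"travel": [-0.6,0.72,0.08],"spin": 0,"grip": 1},{"travel": [-0.6,0.72,0.08],"spin": 0,"grip": 1},{"travel": [0,0,0],"spin": 0,"grip": 1},{"travel": [0,0,0],"spin": 0,"grip": 1}]'

```text
time: 2.53
tcp_pos: [530.2, 168.9, 189.2]
eef_rot: [0.76, 0.65, -0.0, -0.0]
contact_force: [0.8, 0.9, 0.7]
grip_width: 85.2
gripper_force: 0.0
```

```bash
python3 - <<'E'
from h import *
go([530,169,150])
c=env.read_camera("side");i=c["image"][250:420,180:350][:,:,::-1]
cv2.imwrite("pics/z4.png",np.clip(cv2.resize(i,(600,600),interpolation=cv2.INTER_CUBIC).astype(float)*2,0,255).astype(np.uint8))
E
```

```text
tcp [530.2 168.9 189.2] yaw -0.1569 units [ 0.002 -0.005  0.98 ] F [0.8 0.9 0.7] w 85.2 t 2.5
```

View pics/z4.png

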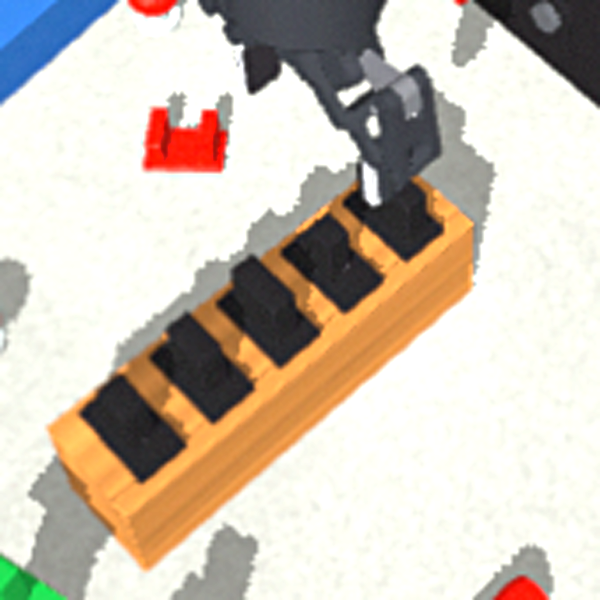

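The gripper is over slot 4 and clear of its neighbours; the block is at (60–470, 190–560) in the crop. Now descend and pinch.

carry_out --motion '[{"travel": [0,0,0.7],"spin": 0,"grip": 1},{"travel": [0,0,0.7],"spin": 0,"grip": 1},{"travel": [0,0,0.6],"spin": 0,"grip": 1},{"travel": [0,0,0.3],"spin": 0,"grip": 1},{"travel": [0,0,0.23],"spin": 0,"grip": 1},{"travel": [0,0,0],"spin": 0,"grip": -0.2},{"travel": [0,0,0],"spin": 0,"grip": -0.2},{"travel": [0,0,0],"spin": 0,"grip": -1},{"travel": [0,0,0],"spin": 0,"grip": -1},{"travel": [0,0,0],"spin": 0,"grip": -1},{"travel": [0,0,0],"spin": 0,"grip": -1},{"travel": [0,0,0],"spin": 0,"grip": -1},{"travel": [0,0,0],"spin": 0,"grip": -1}]' --newtons 40

```text
time: 3.67
tcp_pos: [530.5, 170.7, 89.8]
eef_rot: [0.759, 0.651, 0.001, 0.001]
contact_force: [-0.5, -0.6, 6.6]
grip_width: 17.5
gripper_force: 40.0
```

```bash
python3 - <<'E'
from h import *
go([530,169,190])
E
```

```text
tcp [530.5 170.7  89.8] yaw -0.1542 units [-4.300e-02  1.000e-03 -2.505e+00] F [-0.5 -0.6  6.6] w 17.5 t 3.7
```

Opening is 17.5 mm, so this is the 4 mm leaf. Lift it, turn to the stand's yaw and carry it to just -y of the frame face.

carry_out --motion '[{"travel": [0,0,-0.3],"spin": 0,"grip": -1},{"travel": [0,0,-0.6],"spin": 0,"grip": -1},{"travel": [0,0,-0.7],"spin": 0,"grip": -1},{"travel": [0,0,-0.7],"spin": 0,"grip": -1},{"travel": [0,0,-0.7],"spin": 0,"grip": -1},{"travel": [0,0,-0.5],"spin": 0.325,"grip": -1},{"travel": [-0.4,0.08,0],"spin": 0,"grip": -1},{"travel": [-0.68,0.135,0],"spin": 0,"grip": -1},{"travel": [-0.68,0.135,0],"spin": 0,"grip": -1},{"travel": [-0.68,0.135,0],"spin": 0,"grip": -1},{"travel": [-0.68,0.135,0],"spin": 0,"grip": -1},{"travel": [-0.68,0.135,0],"spin": 0,"grip": -1},{"travel": [-0.68,0.135,0],"spin": 0,"grip": -1},{"travel": [-0.68,0.135,0],"spin": 0,"grip": -1},{"travel": [-0.68,0.135,0],"spin": 0,"grip": -1},{"travel": [-0.3,0.06,0],"spin": 0,"grip": -1},{"travel": [0,0,0],"spin": 0,"grip": -1},{"travel": [0,0,0],"spin": 0,"grip": -1}]'

```text
time: 5.17
tcp_pos: [529.8, -79.7, 228.3]
eef_rot: [0.772, 0.635, 0.0, -0.001]
contact_force: [-0.2, 1.1, -0.1]
grip_width: 17.0
gripper_force: 39.5
```

```bash
python3 - <<'E'
from h import *
go([531,-82,194])
S=env.read_camera("side");T=env.read_camera("top")
i=S["image"][130:290,280:440][:,:,::-1]; j=T["image"][200:330,330:460][:,:,::-1]
W=np.hstack([cv2.resize(i,(400,400),interpolation=cv2.INTER_CUBIC),cv2.resize(j,(400,400),interpolation=cv2.INTER_CUBIC)])
cv2.imwrite("pics/z5.png",np.clip(W.astype(float)*1.8,0,255).astype(np.uint8))
E
```

```text
tcp [529.8 -79.7 228.3] yaw -0.1945 units [-0.051  0.041  0.858] F [-0.2  1.1 -0.1] w 17.0 t 5.2
```

View pics/z5.png

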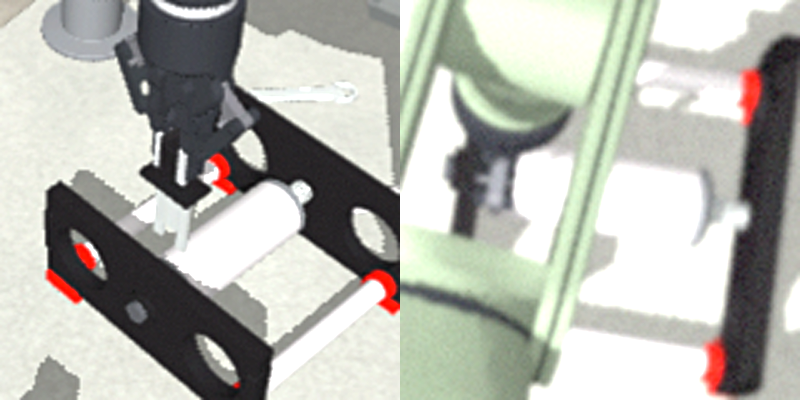

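Leaf held level over the gap. In the side crop its prongs end at (161,232) and (182,250), just in front of the roller end. Compare that with the TCP to find the camera bias.

```bash
python3 - <<'E'
from h import *
np.set_printoptions(precision=1,suppress=True)
S=env.read_camera("side");go([531,-82,194])
p=[(280+161/2.5,130+232/2.5),(280+182/2.5,130+250/2.5)]
print(onz(S,p,146.5)[:,:2],onz(S,p,146.5)[:,:2].mean(0))
# collar (black) corners at z~160..166: crop left (140,175), right (212,183), back(165,158), front(190,203)
q=[(280+a/2.5,130+b/2.5) for a,b in[(139,174),(212,185),(188,203)]]
print(onz(S,q,220.3)[:,:2])
g=S["image"][210:240,338:362].max(2);print(g)
E
```

```text
tcp [530.  -78.5 228.4] yaw -0.1915 units [-0.1  0.   0.9] F [0.5 0.1 0.1] w 17.0 t 5.3
[[538.5 -81.5]
 [512.9 -75.2]] [525.7 -78.4]
[[553.7 -64.7]
 [500.1 -89.7]
 [504.6 -61.5]]
[[ 95 128 150 159 133 130 130 132 136 133 103  60  23  20  20  24  23  22
   22  19  41  94 137 137]
 [137 157 167 161 132 129 129 131 133 136 137 130  64  22  19  21  23  20
   20  38  87 137 142 136]
 [161 172 178 167 131 129 130 131 131 134 136 138 128  77  33  18  21  29
   59  80 100 140 143 141]
 [173 180 186 169 132 129 128 130 131 132 132 136 135 129 102  58  47  75
   91  95 136 143 141 130]
 [183 187 187 167 131 128 129 131 130 133 131 133 132 132 134 135 132 120
   94  95 141 140 132  90]
 [186 186 183 154 131 128 129 130 130 133 131 132 131 130 134 134 131 120
   86  94 135  93  88  83]
 [186 184 180 150 131 129 128 131 131 133 131 132 130 130 132 133 130 118
   85  94 133  89  83  85]
 [187 181 167 137 131 130 130 131 131 132 131 130 130 130 134 132 127 110
   83  83  91  84  83  83]
 [173 167 152 132 133 130 131 130 131 132 130 131 129 130 133 132 127 110
   82  81  84  83  83  84]
 [103  98  9
[... 1409 characters left out ...]
23  21  20  26  41  58  79 126 147 156 160 162 165 168 171 174 174
  177 176 177 177 177 178]
 [ 25  25  22  21  21  19  28  48  66  96 160 165 171 172 172 172 175 175
  177 176 176 179 179 179]
 [ 24  22  24  21  23  23  21  25  39  57  74 106 172 174 177 176 177 176
  176 176 179 179 179 179]
 [ 24  22  22  25  23  24  22  22  23  36  54  62  94 126 179 179 177 178
  178 179 178 179 180 180]
 [ 22  23  23  23  24  25  23  22  22  23  36  51  79 143 183 184 180 180
  181 179 180 181 180 182]
 [ 23  22  24  23  24  24  23  21  23  22  21  26  43  73 115 181 184 181
  183 181 180 182 181 182]
 [ 24  21  23  24  23  21  25  23  24  22  22  20  23  41  64  96 111 124
  178 186 185 182 181 182]]
```

carry_out --motion '[{"travel": [0,0.075,0.4],"spin": 0,"grip": -1},{"travel": [-0.02,0,0.3],"spin": 0,"grip": -1},{"travel": [0,0,0.16],"spin": 0,"grip": -1},{"travel": [0,0,0],"spin": 0,"grip": -1},{"travel": [0.05,0,0],"spin": 0,"grip": -1},{"travel": [0.025,0,0],"spin": 0,"grip": -1},{"travel": [0.025,0,0],"spin": 0,"grip": -1},{"travel": [0,0,0],"spin": 0,"grip": -1}]'

```text
time: 5.98
tcp_pos: [534.3, -77.1, 194.9]
eef_rot: [0.772, 0.636, 0.0, 0.001]
contact_force: [0.7, -0.4, -0.9]
grip_width: 17.2
gripper_force: 39.5
```

```bash
cat >> h.py <<'E'
def st():
    "leaf/TCP in approximate stand axes about (534.5,-71,0), forces likewise"
    o=env.get_obs();c,s=np.cos(-.193),np.sin(-.193);M=np.array([[c,s,0],[-s,c,0],[0,0,1]])
    print("stand xyz",(M@(o["tcp_pos"]-[534.5,-71,0])).round(1),"F",(M@o["contact_force"]).round(1),"M",o["moment"].round(2),"w",round(o["grip_width"],1),"t",round(o["time"],1),"yaw",round(yaw(o),4))
E
python3 -c "
from h import *
st()"
```

```text
stand xyz [  1.   -6.  194.9] F [ 0.8 -0.3 -0.9] M [-0.01  0.   -0.01] w 17.2 t 6.0 yaw -0.1927
```

carry_out --motion '[{"travel": [0.025,0,0],"spin": 0,"grip": -1},{"travel": [0.025,0,0],"spin": 0,"grip": -1},{"travel": [0.025,0,0],"spin": 0,"grip": -1},{"travel": [0,0,0],"spin": 0,"grip": -1},{"travel": [0,0,0],"spin": 0,"grip": -1}]'

```text
time: 6.4
tcp_pos: [534.5, -75.4, 194.5]
eef_rot: [0.772, 0.636, -0.001, 0.001]
contact_force: [-0.4, -4.7, 0.0]
grip_width: 17.2
gripper_force: 39.7
```

```bash
python3 -c "
from h import *
st()"
```

```text
stand xyz [  0.8  -4.3 194.5] F [ 0.5 -4.7  0. ] M [-1.07  0.22  0.02] w 17.2 t 6.4 yaw -0.1931
```

Contact with the face: about 4.7 N. Ease off a little and start down.

carry_out --motion '[{"travel": [-0.02,0,0],"spin": 0,"grip": -1},{"travel": [0,0,0.08],"spin": 0,"grip": -1},{"travel": [0,0,0.08],"spin": 0,"grip": -1},{"travel": [0,0,0.08],"spin": 0,"grip": -1},{"travel": [0,0,0.06],"spin": 0,"grip": -1},{"travel": [0,0,0],"spin": 0,"grip": -1}]'

```text
time: 6.9
tcp_pos: [533.7, -75.3, 181.0]
eef_rot: [0.772, 0.636, -0.001, -0.0]
contact_force: [0.2, -5.4, -1.8]
grip_width: 17.1
gripper_force: 39.3
```

```bash
python3 -c "
from h import *
st()"
```

```text
stand xyz [ 1.00e-01 -4.40e+00  1.81e+02] F [ 1.2 -5.3 -1.8] M [-1.23  0.03  0.05] w 17.1 t 6.9 yaw -0.1931
```

carry_out --motion '[{"travel": [-0.03,0,0],"spin": 0,"grip": -1},{"travel": [0,0,0.06],"spin": 0,"grip": -1},{"travel": [0,0,0.06],"spin": 0,"grip": -1},{"travel": [0,0,0.06],"spin": 0,"grip": -1},{"travel": [0,0,0.06],"spin": 0,"grip": -1},{"travel": [0,0,0.04],"spin": 0,"grip": -1},{"travel": [0,0,0],"spin": 0,"grip": -1}]'

```text
time: 7.48
tcp_pos: [533.6, -75.9, 170.2]
eef_rot: [0.772, 0.636, -0.0, -0.001]
contact_force: [0.1, -1.8, -1.4]
grip_width: 17.3
gripper_force: 39.4
```

```bash
python3 -c "
from h import *
st()"
```

```text
stand xyz [ 1.000e-01 -4.900e+00  1.702e+02] F [ 0.5 -1.8 -1.4] M [-0.48  0.06  0.03] w 17.3 t 7.5 yaw -0.193
```

No drag on leaf 4, just its weight. I'll carry on to near home to check the fork clears the axle.

carry_out --motion '[{"travel": [0,0,0.08],"spin": 0,"grip": -1},{"travel": [0,0,0.08],"spin": 0,"grip": -1},{"travel": [0,0,0.08],"spin": 0,"grip": -1},{"travel": [0,0,0.08],"spin": 0,"grip": -1},{"travel": [0,0,0.08],"spin": 0,"grip": -1},{"travel": [0,0,0],"spin": 0,"grip": -1}]'

```text
time: 7.98
tcp_pos: [533.4, -76.0, 153.9]
eef_rot: [0.772, 0.636, -0.0, -0.001]
contact_force: [-0.7, -1.5, -1.6]
grip_width: 17.3
gripper_force: 39.5
```

```bash
python3 -c "
from h import *
st()"
```

```text
stand xyz [-1.000e-01 -5.100e+00  1.539e+02] F [-0.4 -1.7 -1.6] M [-0.23  0.01 -0.01] w 17.3 t 8.0 yaw -0.1931
```

carry_out --motion '[{"travel": [0,0,0.08],"spin": 0,"grip": -1},{"travel": [0,0,0.06],"spin": 0,"grip": -1},{"travel": [0,0,0.06],"spin": 0,"grip": -1},{"travel": [0,0,0.03],"spin": 0,"grip": -1},{"travel": [0,0,0.03],"spin": 0,"grip": -1},{"travel": [0,0,0],"spin": 0,"grip": -1}]'

```text
time: 8.48
tcp_pos: [533.9, -76.1, 144.6]
eef_rot: [0.772, 0.636, 0.0, -0.0]
contact_force: [-0.5, -1.3, -0.2]
grip_width: 17.4
gripper_force: 39.7
```

```bash
python3 -c "
from h import *
st()"
```

```text
stand xyz [  0.4  -5.2 144.6] F [-0.3 -1.4 -0.2] M [-0.09  0.24  0.  ] w 17.4 t 8.5 yaw -0.193
```

Leaf 4 goes home on the axle loose (home TCP z about 144.6). Take it back to its slot.

carry_out --motion '[{"travel": [0,0,-0.2],"spin": 0,"grip": -1},{"travel": [0,0,-0.5],"spin": 0,"grip": -1},{"travel": [0,0,-0.7],"spin": 0,"grip": -1},{"travel": [0,0,-0.75],"spin": 0,"grip": -1},{"travel": [0.3,-0.06,0],"spin": 0,"grip": -1},{"travel": [0.68,-0.15,0],"spin": 0,"grip": -1},{"travel": [0.68,-0.15,0],"spin": 0,"grip": -1},{"travel": [0.68,-0.15,0],"spin": 0,"grip": -1},{"travel": [0.68,-0.15,0],"spin": 0,"grip": -1},{"travel": [0.68,-0.15,0],"spin": 0,"grip": -1},{"travel": [0.68,-0.15,0],"spin": 0,"grip": -1},{"travel": [0.68,-0.15,0],"spin": 0,"grip": -1},{"travel": [0.68,-0.15,0],"spin": 0,"grip": -1},{"travel": [0.26,0,0],"spin": -0.325,"grip": -1},{"travel": [0,0,0],"spin": 0,"grip": -1},{"travel": [0,0,0],"spin": 0,"grip": -1}]'

```text
time: 9.82
tcp_pos: [530.4, 169.0, 230.5]
eef_rot: [0.759, 0.651, -0.0, 0.0]
contact_force: [0.3, -0.7, -1.2]
grip_width: 17.4
gripper_force: 39.5
```

```bash
python3 -c "
from h import *
go([530.3,169.5,90])"
```

```text
tcp [530.4 169.  230.5] yaw -0.1529 units [ 0.013 -0.006  3.512] F [ 0.3 -0.7 -1.2] w 17.4 t 9.8
```

carry_out --motion '[{"travel": [0,0,0.6],"spin": 0,"grip": -1},{"travel": [0,0,0.6],"spin": 0,"grip": -1},{"travel": [0,0,0.4],"spin": 0,"grip": -1},{"travel": [0,0,0.4],"spin": 0,"grip": -1},{"travel": [0,0,0.4],"spin": 0,"grip": -1},{"travel": [0,0,0.4],"spin": 0,"grip": -1},{"travel": [0,0,0.4],"spin": 0,"grip": -1},{"travel": [0,0,0.2],"spin": 0,"grip": -1},{"travel": [0,0,0.1],"spin": 0,"grip": -1},{"travel": [0,0,0],"spin": 0,"grip": -1}]'

```text
time: 10.65
tcp_pos: [530.5, 167.7, 90.6]
eef_rot: [0.76, 0.65, -0.001, -0.0]
contact_force: [-0.0, -0.6, -1.6]
grip_width: 17.2
gripper_force: 39.5
```

```bash
python3 -c "
from h import *
go([530.3,169.5,190])"
```

```text
tcp [530.5 167.7  90.6] yaw -0.1556 units [ 0.043 -0.014 -2.484] F [-0.  -0.6 -1.6] w 17.2 t 10.7
```

carry_out --motion '[{"travel": [0,0,0],"spin": 0,"grip": 0},{"travel": [0,0,0],"spin": 0,"grip": 1},{"travel": [0,0,0],"spin": 0,"grip": 1},{"travel": [0,0,0],"spin": 0,"grip": 1},{"travel": [0,0,-0.4],"spin": 0,"grip": 1},{"travel": [0,0,-0.7],"spin": 0,"grip": 1},{"travel": [0,0,-0.7],"spin": 0,"grip": 1},{"travel": [0.4,0,-0.2],"spin": 0,"grip": 1},{"travel": [0.8,0,0],"spin": 0,"grip": 1},{"travel": [0.8,0,0],"spin": 0,"grip": 1},{"travel": [0.8,0,0],"spin": 0,"grip": 1},{"travel": [0.65,0,0],"spin": 0,"grip": 1},{"travel": [0,0,0],"spin": 0,"grip": 1},{"travel": [0,0,0],"spin": 0,"grip": 1}]'

```text
time: 11.82
tcp_pos: [551.5, 306.6, 170.4]
eef_rot: [0.759, 0.652, -0.0, 0.0]
contact_force: [-0.5, -0.2, 0.2]
grip_width: 85.6
gripper_force: 0.0
```

```bash
python3 - <<'E'
from h import *
go([530.3+138*.154,169.5+138*.988,90])
S=env.read_camera("side")
i=S["image"][230:420,170:370][:,:,::-1]
cv2.imwrite("pics/z6.png",np.clip(cv2.resize(i,(600,570),interpolation=cv2.INTER_CUBIC).astype(float)*2.2,0,255).astype(np.uint8))
E
```

```text
tcp [551.5 306.6 170.4] yaw -0.1514 units [-0.017  0.003  2.011] F [-0.5 -0.2  0.2] w 85.6 t 11.8
```

View pics/z6.png

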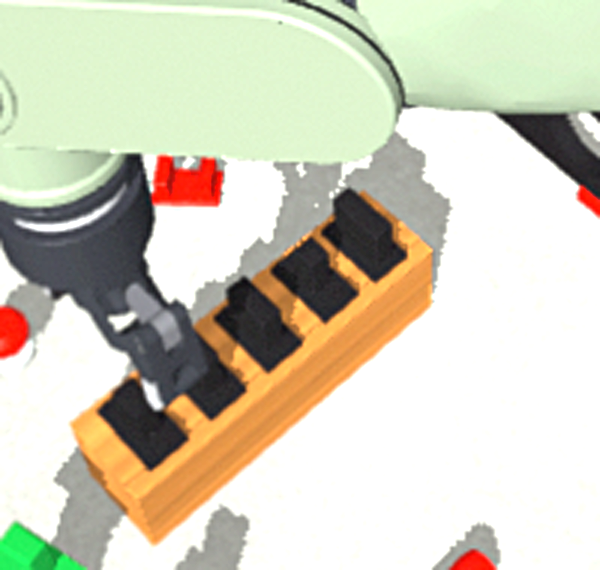

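Leaf 4 hangs back in slot 4, around (315,275), and the gripper is above slot 1. Go down and grasp.

carry_out --motion '[{"travel": [0,0,0.6],"spin": 0,"grip": 1},{"travel": [0,0,0.6],"spin": 0,"grip": 1},{"travel": [0,0,0.5],"spin": 0,"grip": 1},{"travel": [0,0,0.33],"spin": 0,"grip": 1},{"travel": [0,0,0],"spin": 0,"grip": 0},{"travel": [0,0,0],"spin": 0,"grip": 0},{"travel": [0,0,0],"spin": 0,"grip": -1},{"travel": [0,0,0],"spin": 0,"grip": -1},{"travel": [0,0,0],"spin": 0,"grip": -1},{"travel": [0,0,0],"spin": 0,"grip": -1},{"travel": [0,0,0],"spin": 0,"grip": -1},{"travel": [0,0,0],"spin": 0,"grip": -1}]' --newtons 40

```text
time: 12.87
tcp_pos: [553.0, 305.8, 91.2]
eef_rot: [0.759, 0.651, 0.002, 0.001]
contact_force: [-0.7, -0.4, 6.1]
grip_width: 23.1
gripper_force: 40.6
```

```bash
python3 -c "
from h import *
go([531,-82,230])"
```

```text
tcp [553.  305.8  91.2] yaw -0.1539 units [-9.66   0.954 -3.482] F [-0.7 -0.4  6.1] w 23.1 t 12.9
```

carry_out --motion '[{"travel": [0,0,-0.3],"spin": 0,"grip": -1},{"travel": [0,0,-0.6],"spin": 0,"grip": -1},{"travel": [0,0,-0.7],"spin": 0,"grip": -1},{"travel": [0,0,-0.7],"spin": 0,"grip": -1},{"travel": [0,0,-0.7],"spin": 0,"grip": -1},{"travel": [0,0,-0.5],"spin": 0.325,"grip": -1},{"travel": [-0.4,0.06,0],"spin": 0,"grip": -1},{"travel": [-0.75,0.1,0],"spin": 0,"grip": -1},{"travel": [-0.75,0.1,0],"spin": 0,"grip": -1},{"travel": [-0.75,0.1,0],"spin": 0,"grip": -1},{"travel": [-0.75,0.1,0],"spin": 0,"grip": -1},{"travel": [-0.75,0.1,0],"spin": 0,"grip": -1},{"travel": [-0.75,0.1,0],"spin": 0,"grip": -1},{"travel": [-0.75,0.1,0],"spin": 0,"grip": -1},{"travel": [-0.75,0.1,0],"spin": 0,"grip": -1},{"travel": [-0.75,0.1,0],"spin": 0,"grip": -1},{"travel": [-0.75,0.1,0],"spin": 0,"grip": -1},{"travel": [-0.75,0.1,0],"spin": 0,"grip": -1},{"travel": [-0.75,0.1,0],"spin": 0,"grip": -1},{"travel": [-0.2,0.1,0],"spin": 0,"grip": -1}]'

```text
time: 14.53
tcp_pos: [529.2, -86.3, 227.8]
eef_rot: [0.773, 0.634, -0.002, -0.0]
contact_force: [-0.2, -0.2, -0.6]
grip_width: 23.7
gripper_force: 39.6
```

carry_out --motion '[{"travel": [0,0,0],"spin": 0,"grip": -1},{"travel": [0,0,0],"spin": 0,"grip": -1}]'

```text
time: 14.7
tcp_pos: [530.4, -82.0, 228.2]
eef_rot: [0.772, 0.635, -0.0, -0.001]
contact_force: [0.2, 0.4, -1.6]
grip_width: 23.4
gripper_force: 39.6
```

```bash
python3 -c "
from h import *
st();go([532.5,-81.8,196])"
```

```text
stand xyz [ -1.9 -11.6 228.2] F [ 0.1  0.5 -1.6] M [ 0.03  0.01 -0.07] w 23.4 t 14.7 yaw -0.1941
tcp [530.4 -82.  228.2] yaw -0.1941 units [0.015 0.052 0.805] F [ 0.2  0.4 -1.6] w 23.4 t 14.7
```

carry_out --motion '[{"travel": [0,0.05,0.4],"spin": 0,"grip": -1},{"travel": [0,0,0.3],"spin": 0,"grip": -1},{"travel": [0,0,0.12],"spin": 0,"grip": -1},{"travel": [0.05,0,0],"spin": 0,"grip": -1},{"travel": [0.05,0,0],"spin": 0,"grip": -1},{"travel": [0,0,0],"spin": 0,"grip": -1},{"travel": [0,0,0],"spin": 0,"grip": -1}]'

```text
time: 15.28
tcp_pos: [534.6, -78.3, 197.2]
eef_rot: [0.772, 0.636, 0.0, 0.001]
contact_force: [-0.5, -0.8, -1.0]
grip_width: 23.0
gripper_force: 39.6
```

```bash
python3 -c "
from h import *
st()"
```

```text
stand xyz [  1.5  -7.2 197.2] F [-0.3 -0.9 -1. ] M [-0.27  0.12  0.  ] w 23.0 t 15.3 yaw -0.1923
```

carry_out --motion '[{"travel": [0.025,0,0.05],"spin": 0,"grip": -1},{"travel": [0,0,0],"spin": 0,"grip": -1},{"travel": [0,0,0],"spin": 0,"grip": -1}]'

```text
time: 15.53
tcp_pos: [534.9, -78.1, 195.1]
eef_rot: [0.772, 0.636, 0.0, 0.001]
contact_force: [0.4, -3.4, 0.1]
grip_width: 23.3
gripper_force: 39.7
```

```bash
python3 -c "
from h import *
st()"
```

```text
stand xyz [  1.8  -6.9 195.1] F [ 1.  -3.3  0.1] M [-0.69 -0.   -0.02] w 23.3 t 15.5 yaw -0.1931
```

carry_out --motion '[{"travel": [-0.02,-0.03,0],"spin": 0,"grip": -1},{"travel": [0,0,0.08],"spin": 0,"grip": -1},{"travel": [0,0,0.08],"spin": 0,"grip": -1},{"travel": [0,0,0.08],"spin": 0,"grip": -1},{"travel": [0,0,0.08],"spin": 0,"grip": -1},{"travel": [0,0,0],"spin": 0,"grip": -1}]'

```text
time: 16.03
tcp_pos: [532.3, -77.9, 180.5]
eef_rot: [0.772, 0.636, -0.001, -0.001]
contact_force: [0.4, -1.7, -2.3]
grip_width: 23.2
gripper_force: 39.6
```

```bash
python3 -c "
from h import *
st()"
```

```text
stand xyz [ -0.8  -7.2 180.5] F [ 0.8 -1.6 -2.3] M [-0.59  0.13  0.01] w 23.2 t 16.0 yaw -0.193
```

carry_out --motion '[{"travel": [0,0.01,0.05],"spin": 0,"grip": -1},{"travel": [0,0,0.05],"spin": 0,"grip": -1},{"travel": [0,0,0.05],"spin": 0,"grip": -1},{"travel": [0,0,0],"spin": 0,"grip": -1}]'

```text
time: 16.37
tcp_pos: [533.7, -78.4, 175.7]
eef_rot: [0.772, 0.636, 0.0, 0.0]
contact_force: [-0.5, -2.7, -1.4]
grip_width: 23.1
gripper_force: 39.8
```

```bash
python3 -c "
from h import *
st()"
```

```text
stand xyz [  0.7  -7.4 175.7] F [ 0.  -2.7 -1.4] M [-0.55 -0.08 -0.01] w 23.1 t 16.4 yaw -0.1931
```

carry_out --motion '[{"travel": [0,0,0.07],"spin": 0,"grip": -1},{"travel": [0,0,0.07],"spin": 0,"grip": -1},{"travel": [0,0,0.07],"spin": 0,"grip": -1},{"travel": [0,0,0.07],"spin": 0,"grip": -1},{"travel": [0,0,0],"spin": 0,"grip": -1},{"travel": [0,0,0],"spin": 0,"grip": -1}]'

```text
time: 16.87
tcp_pos: [533.9, -78.4, 164.3]
eef_rot: [0.772, 0.636, 0.0, 0.001]
contact_force: [1.8, -4.8, 0.8]
grip_width: 23.2
gripper_force: 39.9
```

```bash
python3 -c "
from h import *
st()"
```

```text
stand xyz [  0.9  -7.4 164.3] F [ 2.6 -4.4  0.8] M [-0.78 -0.45  0.06] w 23.2 t 16.9 yaw -0.1931
```

carry_out --motion '[{"travel": [-0.01,0,-0.08],"spin": 0,"grip": -1},{"travel": [0,0,0],"spin": 0,"grip": -1},{"travel": [0,0,0],"spin": 0,"grip": -1},{"travel": [0,0,0],"spin": 0,"grip": -1}]'

```text
time: 17.2
tcp_pos: [532.6, -78.2, 166.6]
eef_rot: [0.772, 0.636, -0.001, -0.001]
contact_force: [1.6, -3.6, -6.5]
grip_width: 23.4
gripper_force: 39.8
```

```bash
python3 -c "
from h import *
st()
for i in range(5): env.read_camera('top');st()"
```

```text
stand xyz [ -0.5  -7.4 166.6] F [ 2.3 -3.2 -6.5] M [-0.61 -0.42  0.09] w 23.4 t 17.2 yaw -0.1929
stand xyz [ -0.5  -7.4 166.6] F [ 2.1 -3.9 -6.2] M [-0.68 -0.4   0.05] w 23.4 t 17.2 yaw -0.193
stand xyz [ -0.5  -7.4 166.6] F [ 2.4 -3.3 -7.3] M [-0.62 -0.34  0.05] w 23.1 t 17.3 yaw -0.193
stand xyz [ -0.6  -7.4 166.7] F [ 2.4 -2.7 -6.4] M [-0.63 -0.32  0.11] w 22.9 t 17.4 yaw -0.193
stand xyz [ -0.6  -7.5 166.7] F [ 2.2 -3.5 -6.4] M [-0.62 -0.26  0.06] w 23.7 t 17.4 yaw -0.193
stand xyz [ -0.6  -7.5 166.8] F [ 1.3 -4.1 -6.8] M [-0.61 -0.18  0.09] w 23.1 t 17.4 yaw -0.193
```

Pulling up drags by about 5 N beyond the leaf's weight, and pushing down drags too. Leaf 6 binds: the two-sided friction fits 8–10 N of spring force. The sideways force suggests the fork sits slightly to -x of the axle, so I'll shift +x 1 mm and go on down.

carry_out --motion '[{"travel": [-0.01,0.03,0],"spin": 0,"grip": -1},{"travel": [0,0,0.05],"spin": 0,"grip": -1},{"travel": [0,0,0.05],"spin": 0,"grip": -1},{"travel": [0,0,0.05],"spin": 0,"grip": -1},{"travel": [0,0,0],"spin": 0,"grip": -1}]'

```text
time: 17.87
tcp_pos: [535.4, -78.9, 162.5]
eef_rot: [0.772, 0.636, 0.001, 0.001]
contact_force: [-0.8, 0.2, 1.9]
grip_width: 23.3
gripper_force: 40.8
```

```bash
python3 -c "
from h import *
st()"
```

```text
stand xyz [  2.4  -7.6 162.5] F [-0.9  0.1  1.9] M [0.02 0.18 0.04] w 23.3 t 17.9 yaw -0.1929
```

carry_out --motion '[{"travel": [0,-0.01,0.05],"spin": 0,"grip": -1},{"travel": [0,0,0.05],"spin": 0,"grip": -1},{"travel": [0,0,0.05],"spin": 0,"grip": -1},{"travel": [0,0,0.05],"spin": 0,"grip": -1},{"travel": [0,0,0],"spin": 0,"grip": -1}]'

```text
time: 18.28
tcp_pos: [534.4, -78.7, 153.3]
eef_rot: [0.772, 0.636, 0.001, 0.0]
contact_force: [1.1, 0.3, 1.1]
grip_width: 23.1
gripper_force: 40.6
```

```bash
python3 -c "
from h import *
st()"
```

```text
stand xyz [  1.4  -7.6 153.3] F [1.  0.5 1.1] M [ 0.22 -0.16  0.05] w 23.1 t 18.3 yaw -0.193
```

carry_out --motion '[{"travel": [0,0.01,0.05],"spin": 0,"grip": -1},{"travel": [0,0,0.05],"spin": 0,"grip": -1},{"travel": [0,0,0.05],"spin": 0,"grip": -1},{"travel": [0,0,0],"spin": 0,"grip": -1}]'

```text
time: 18.62
tcp_pos: [534.4, -78.8, 147.0]
eef_rot: [0.772, 0.636, 0.0, -0.0]
contact_force: [1.2, 1.9, -0.0]
grip_width: 23.3
gripper_force: 40.5
```

```bash
python3 -c "
from h import *
st()"
```

```text
stand xyz [  1.4  -7.6 147. ] F [ 0.8  2.1 -0. ] M [ 0.3  -0.32  0.01] w 23.3 t 18.6 yaw -0.193
```

carry_out --motion '[{"travel": [0.02,0,0.03],"spin": 0,"grip": -1},{"travel": [0,0,0.03],"spin": 0,"grip": -1},{"travel": [0,0,0],"spin": 0,"grip": -1}]'

```text
time: 18.87
tcp_pos: [534.7, -78.8, 145.9]
eef_rot: [0.772, 0.636, -0.0, 0.0]
contact_force: [-0.5, -0.1, 4.9]
grip_width: 23.3
gripper_force: 41.1
```

```bash
python3 -c "
from h import *
st()"
```

```text
stand xyz [  1.7  -7.6 145.9] F [-0.4 -0.2  4.9] M [0.14 0.35 0.06] w 23.3 t 18.9 yaw -0.1929
```

carry_out --motion '[{"travel": [0,0,0.025],"spin": 0,"grip": -1},{"travel": [0,0,0],"spin": 0,"grip": -1},{"travel": [0,0,0],"spin": 0,"grip": -1}]'

```text
time: 19.12
tcp_pos: [534.8, -78.8, 145.8]
eef_rot: [0.772, 0.636, -0.0, 0.0]
contact_force: [-2.3, 0.2, 9.0]
grip_width: 23.4
gripper_force: 41.7
```

```bash
python3 -c "
from h import *
st()"
```

```text
stand xyz [  1.8  -7.6 145.8] F [-2.3 -0.2  9. ] M [0.25 0.71 0.09] w 23.4 t 19.1 yaw -0.193
```

It is seated: z stopped at 145.8 and the force rose to 9 N. Ease the load, release, and rise.

carry_out --motion '[{"travel": [0,0,-0.025],"spin": 0,"grip": -1},{"travel": [0,0,0],"spin": 0,"grip": -0.2},{"travel": [0,0,0],"spin": 0,"grip": 0.2},{"travel": [0,0,0],"spin": 0,"grip": 1},{"travel": [0,0,0],"spin": 0,"grip": 1},{"travel": [0,0,0],"spin": 0,"grip": 1},{"travel": [0,0,-0.3],"spin": 0,"grip": 1},{"travel": [0,0,-0.6],"spin": 0,"grip": 1},{"travel": [0,0,-0.7],"spin": 0,"grip": 1},{"travel": [0,0,-0.7],"spin": 0,"grip": 1},{"travel": [0.8,0,-0.3],"spin": 0,"grip": 1},{"travel": [0.8,0,0],"spin": 0,"grip": 1},{"travel": [0.8,0,0],"spin": 0,"grip": 1},{"travel": [0.8,0,0],"spin": 0,"grip": 1},{"travel": [0,0,0],"spin": 0,"grip": 1},{"travel": [0,0,0],"spin": 0,"grip": 1}]'

```text
time: 20.45
tcp_pos: [559.3, 48.7, 250.1]
eef_rot: [0.771, 0.637, 0.0, 0.0]
contact_force: [-0.3, 0.1, -0.3]
grip_width: 85.5
gripper_force: 0.0
```

```bash
python3 - <<'E'
from h import *
st()
S=env.read_camera("side");T=env.read_camera("top")
i=S["image"][150:420,180:450][:,:,::-1]; j=T["image"][200:330,330:460][:,:,::-1]
W=np.hstack([cv2.resize(i,(400,400),interpolation=cv2.INTER_CUBIC),cv2.resize(j,(400,400),interpolation=cv2.INTER_CUBIC)])
cv2.imwrite("pics/z7.png",np.clip(W.astype(float)*1.8,0,255).astype(np.uint8))
E
```

```text
stand xyz [  1.4 122.3 250.1] F [-0.3  0.1 -0.3] M [ 0.01 -0.04 -0.02] w 85.5 t 20.4 yaw -0.1897
```

View pics/z7.png

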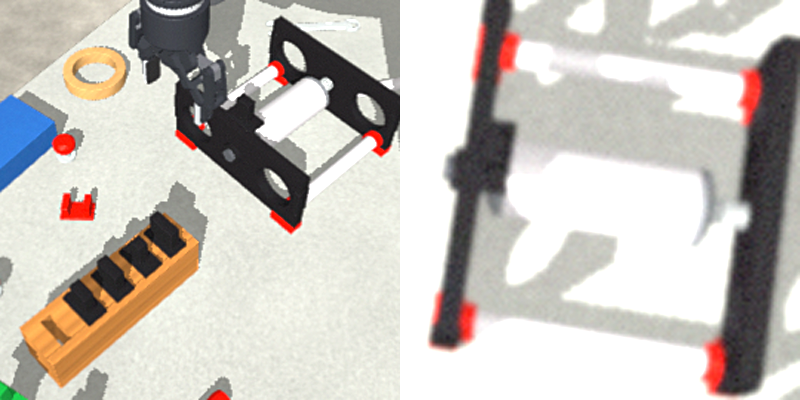

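Leaf 6 stands upright with its collar just above the +y frame (side crop (240,115); top crop (485,155)), and the other four hang in the block with slot 1 empty. The gripper is clear, so I'm handing in.

```bash
python3 -c "
from bench import env
print(env.finish_job())"
```

```text
the job is handed in; nothing more can be done
None
```

I handed the job in with the 6 mm leaf as the first binding leaf: it is seated on the axle and let go, the 4 mm leaf went in loose before it, and the other four leaves hang in the block; the hand-in returned no verdict.

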